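# Shut down the rotary evaporator's vacuum

### The job

The distillation is over and the flask is already lifted out of its bath: with a fingertip, switch off the rotation (green rocker on the wide control console), then press the blue vent button on the vacuum controller and keep it down for a good two seconds so that air gets in, and only then switch off the vacuum pump (black rocker on the pump). Press lightly and leave everything else alone: the red heating rocker stays on for the next batch, the speed knob and the grey set key stay as they are, and the glassware stays standing where it is.

Things in the scene. Friction and masses are not known exactly. Their poses are not given: they have to be found in the camera images.
- console: evaporator control console, white wedge with blue plinth, 150 deep (x) x 210 wide (y) mm, fixed. Origin: centre of underside; x runs from its front edge to its back, z up. Dark panel slopes 6 degrees, from 45 mm high at the front to 59 mm at the back. Green rocker at y = +48, red rocker at y = -48 mm, near the front; black knob behind the red one; display
- controller: vacuum controller, smaller white wedge with blue plinth, 130 deep (x) x 150 wide (y) mm, fixed. Origin: centre of underside; x runs from its front edge to its back, z up. Dark panel slopes 6 degrees, from 43 mm high at the front to 55 mm at the back. Blue vent button at y = -34, grey set key at y = +34 mm, near the front; gauge and display behind
- pump: diaphragm vacuum pump, white housing, blue base, 240 deep (x) x 156 wide (y) mm, fixed. Origin: centre of underside; x runs from its front to its back, z up. Two round black heads on the rear (x from 28 to 102 mm), up to 177 mm over the bench. Front panel slopes 6 degrees, from 105 mm high at x = -20 to 95 mm at x = -120 mm, black rocker in its middle at x = -70 mm
- rotation_switch_off_pad (a point): point on the outer part of the face of the near (front, marked with a white ring) half of the green rocker: the half to push down to switch it off. 14 mm in front of the rocker's pivot, which lies across the console; moves with the rocker. Rocker 24 mm wide, each half 16.5 mm long
- rotation_switch (a joint): green rotation rocker: 0 = on, as found (near, ring-marked half stands about 6 mm proud, far half in), 0.44 = off (near half in). Snap switch: push straight down on the near half's outer part, about 4 N; past centre (0.22, 3 mm down) it snaps the rest by itself, so 4 mm is enough; hard stop at 6 mm
- heating_switch_off_pad (a point): the same point on the near half of the red heating rocker on the console (not to be touched)
- heating_switch (a joint): red bath-heating rocker: 0 = on, as found; 0.44 = off; to be left on
- speed_knob_mark (a point): white pointer mark on the top face of the black speed knob, 12 mm off the knob's axis; knob 32 mm across, 16 mm tall, at the back of the console; stays where it is left (not to be turned)
- vent_button_top (a point): middle of the top face of the blue vent button, a round key 24 mm across standing 8 mm out of the sloping panel of the vacuum controller; pressed down it moves at right angles to the panel (6 degrees off vertical, a straight push down works)
- vent_button (a joint): vent button: 0 = out, 0.006 = fully down (6 mm); spring, about 1.5 N to start and 5 N fully down; well past half-way it vents; comes back when let go
- set_button_top (a point): middle of the top face of the grey set key, of the same shape as the vent button, 68 mm to its side on the same panel (not to be pressed)
- set_button (a joint): grey set key: 0 = out, 0.006 = fully down
- pump_switch_off_pad (a point): point on the outer part of the face of the near (front, ring-marked) half of the pump's black rocker; same rocker as the green one, 14 mm in front of its pivot; moves with the rocker
- pump_switch (a joint): pump rocker, as the green one: 0 = on, as found; 0.44 = off
- conical_flask_mid (a point): glass conical flask, 82 mm across the foot, 128 mm tall, loose; the point is half-way up on its axis
- beaker_mid (a point): small glass beaker, 56 mm across, 62 mm tall, loose; the point is half-way up on its axis
- amber_bottle_mid (a point): amber glass bottle with a blue cap, 56 mm across, 105 mm tall, loose; the point is half-way up on its axis
- sample_jar_mid (a point): clear sample jar with a white lid, 52 mm across, 62 mm tall, loose; the point is half-way up on its axis

How it is judged:
By the outcome, as a careful person would: the job done as asked, in the order asked, and still so for the second after the job is handed in, with the robot touching nothing.
It also fails if it takes over 61 s, if anything falls off the work surface, if the arm or the gripper's body presses on something with over 40 N, if the wrist force passes 120 N, or if a joint passes its speed limit or range.

### The arm

A 7-joint arm with a two-finger parallel gripper is mounted at the origin on the work surface. World frame = base frame: x ahead of the robot, y to its left, z up, the work surface at z = 0. Lengths are in m, angles in rad, forces in N, time in s.
With the tool pointing down it reaches from about 0.425 to 0.875 m from the base axis. Payload 4.7 kg.
Tool frame: the origin (TCP) lies on the centre line of the jaws, within the pads' length; the fingertips stand 22 mm ahead of it and the grasp point (between the pads) lies 3 mm ahead of it; z points along the fingers, y is the direction in which the jaws open and shut (so a half turn about z gives the same grasp; the last joint's range is limited). The gripper opens to 87 mm and grips with 3 to 60 N. Pads are 19 mm wide; open, the fingers measure 117 mm over their backs; the gripper's body (75 mm by 190 mm) begins 51 mm behind the grasp point.
Start: joints at [-1.213, 0.321, -0.07, 1.45, 0.023, 1.371, -0.057], TCP at [0.219, 0.612, 0.245] pointing down, gripper open.
Joint ranges: [-2.86, 2.86], [-0.3, 2.09], [-1.38, 1.24], [0.06, 2.45], [-1.56, 4.7], [0.09, 2.05], [-2.69, 2.69]. Speed limits (rad/s): [2.57, 2.57, 3.14, 3.14, 3.14, 3.14, 3.14].

### API

Orientations are given as a rotation vector (axis times angle).
In Python, from bench import ctrl, imaging, close_job, finder gives the robot as it stands. The module is installed in compiled form; this text tells all that it offers.
- The arm moves only by the shell command python3 -m jog 'ROWS' [FORCE]. ROWS is JSON, a list that holds one entry, the list of rows, each a list of 7 numbers: the shift along the tool's x, y, z in cm, then the turn, a rotation vector about the tool's x, y, z in degrees, then the finger opening in cm, from 0 to 8.7. In form: [[[dx, dy, dz, ax, ay, az, claw], ...]]. A call has 1 to 12 rows; each row shifts and turns the commanded pose from where the row before left it, along the tool's axes as they then stand; what a row does not reach is not made up. A row lasts 1/10 s, in which the tool goes at most 50 mm and 8.59 degrees, less where a joint would pass 70% of its speed; a pose out of reach is approached as far as the arm can. A call is refused whole if a number of a shift passes 5 or a number of a turn 8.59, either way. A call with a gripper value outside its range is refused whole. The fingers move at their own pace and stop on an object; FORCE is the grip in N (left out, the last holds). Time passes only in rows, so rows that do not move let the fingers close. It gives the time, the measured TCP pose, the force and the opening at its end, in the units of the state.
- ctrl.get_state(): the state, without advancing time (a new reading comes with each control period).
- imaging.get_image(name): name is "scene" or "top" or "wrist"; returns a dict with "frame" (420x560x3 uint8, red, green, blue), "intrinsics" (3x3 intrinsics, pixels), "pose" (4x4, takes a point from camera to world coordinates). Camera axes: x right, y down, z forward; pixel columns grow to the right and rows downward; lengths in m; the calibration is good to about 2 mm. A picture is of the moment at which its call begins. There is no depth.
- close_job(): hands the job in, once; it reports no verdict.
Trained networks look in the newest picture that a camera, given by its name, has taken for a name from the list of things; names that differ only in an ending like _2 or _b are one class to them, and where a whole thing is asked for, a point or a joint stands for the part that bears it (a point fixed in the world has none). Each returns a list of dicts, best first, with "conf" (0 to 1); they miss things now and then, are a little off and sometimes report something else, mostly with a low value. They report only what shows in the picture. A call takes as long as a camera call.
- finder.trace(label, camera): "region" (420x560 bool, what is visible of it) and "point" ([row, column] as shares, 0 to 1, of the picture: columns of its width, rows of its height, amid what is visible of it).
- finder.spot_point(label, camera): "point" ([row, column] as shares, 0 to 1, of the picture: columns of its width, rows of its height: a listed point, or the origin of a listed thing).
The state is a dict: "time": time; "joint_positions": joint angles; "qd": joint speeds; "joint_torque": joint torques, N m; "position": TCP position; "tool_rot": TCP orientation; "ft_force": force on the tool from outside, world axes, zero at the start; "torque": the same for the moment, N m; "grip_width": opening from 0.0 (shut) to 1.0 (fully open).
Only numpy, scipy, OpenCV 4.12 (cv2) and the standard library are available. Lean on these libraries where they do the work, as an engineer would, in place of code of your own. Each camera call takes 0.05 s, during which the arm holds its last target. There are 200 camera calls.

## Working session

There is one attempt and no reset: what is moved stays moved. The work goes in short steps, Python scripts to look and compute and a shell command to move; the robot and the scene stay as the last step left them, time stands still between calls to the robot, and variables do not carry over. Pictures are saved under pics/ and viewed, about 8 in all and at most 12, crops included, and the job is handed in when it is done.

```bash
mkdir -p pics
cat > h.py <<'E'
import numpy as np, cv2
from bench import ctrl, imaging, finder
from scipy.spatial.transform import Rotation as R
def ray(im,p):
    h,w=im['frame'].shape[:2]
    d=np.linalg.inv(im['intrinsics'])@[p[1]*w,p[0]*h,1]
    T=np.array(im['pose']); return T[:3,3],(T[:3,:3]@d)/np.linalg.norm(d)
def tri(rs):
    A=sum(np.eye(3)-np.outer(d,d) for o,d in rs); b=sum((np.eye(3)-np.outer(d,d))@o for o,d in rs)
    x=np.linalg.solve(A,b); return x,[round(1e3*np.linalg.norm(np.cross(x-o,d)),1) for o,d in rs]
def save(im,n): cv2.imwrite('pics/'+n,cv2.cvtColor(im['frame'],cv2.COLOR_RGB2BGR))
E
python3 - <<'E'
from h import *
s=ctrl.get_state(); print(s['time'],s['position'],s['tool_rot'],s['grip_width'])
ims={c:imaging.get_image(c) for c in('scene','top','wrist')}
for c in ims: save(ims[c],c+'0.png')
cv2.imwrite('pics/all0.png',cv2.cvtColor(np.hstack([cv2.resize(ims[c]['frame'],(400,300)) for c in('scene','top')]),cv2.COLOR_RGB2BGR))
print({c:np.round(ims[c]['pose'],3).tolist() for c in ims})
for n in['rotation_switch_off_pad','heating_switch_off_pad','vent_button_top','set_button_top','pump_switch_off_pad','speed_knob_mark','console','controller','pump','conical_flask_mid','beaker_mid','amber_bottle_mid','sample_jar_mid']:
    rs=[]
    for c in ims:
        r=finder.spot_point(n,c)
        if r: print(n,c,[(round(q['conf'],2),np.round([q['point'][0]*420,q['point'][1]*560]).tolist()) for q in r[:2]])
        if r and r[0]['conf']>.3: rs.append(ray(ims[c],r[0]['point']))
    if len(rs)>1: x,e=tri(rs); print('   ',np.round(x,4),e)
E
```

```text
0.0 [0.21899287 0.61144947 0.24346324] [-5.37350294e-01 -3.09507207e+00  3.02019296e-03] 1.0028633699935527
{'scene': [[0.126, 0.841, -0.527, 1.1], [0.992, -0.1, 0.078, -0.096], [0.013, -0.532, -0.847, 0.932], [0.0, 0.0, 0.0, 1.0]], 'top': [[-0.024, -0.994, 0.11, 0.466], [-1.0, 0.026, 0.016, -0.01], [-0.019, -0.11, -0.994, 1.03], [0.0, 0.0, 0.0, 1.0]], 'wrist': [[0.337, 0.897, 0.286, 0.14], [0.942, -0.32, -0.104, 0.64], [-0.002, 0.304, -0.953, 0.384], [0.0, 0.0, 0.0, 1.0]]}
rotation_switch_off_pad scene [(0.48, [199.0, 172.0])]
rotation_switch_off_pad top [(0.58, [305.0, 212.0]), (0.51, [253.0, 410.0])]
    [ 0.5113 -0.0747  0.2867] [np.float64(210.1), np.float64(210.1)]
heating_switch_off_pad scene [(0.42, [205.0, 133.0])]
heating_switch_off_pad top [(0.45, [246.0, 448.0]), (0.28, [210.0, 444.0])]
    [ 0.4961 -0.3941  0.06  ] [np.float64(0.4), np.float64(0.4)]
vent_button_top scene [(0.75, [206.0, 132.0]), (0.44, [199.0, 272.0])]
vent_button_top top [(0.55, [235.0, 283.0])]
    [ 0.583  -0.1711  0.2707] [np.float64(165.0), np.float64(165.0)]
set_button_top scene [(0.21, [206.0, 409
[... 815 characters left out ...]
top [(0.73, [236.0, 131.0])]
    [ 0.6747 -0.0529  0.5838] [np.float64(259.0), np.float64(259.0)]
conical_flask_mid scene [(0.61, [293.0, 279.0])]
conical_flask_mid top [(0.94, [125.0, 291.0]), (0.43, [227.0, 268.0])]
    [ 0.7859 -0.0449  0.0692] [np.float64(3.4), np.float64(3.4)]
beaker_mid scene [(0.85, [164.0, 225.0]), (0.17, [201.0, 274.0])]
beaker_mid top [(0.66, [309.0, 340.0]), (0.36, [271.0, 108.0])]
    [ 0.3594 -0.1494  0.0264] [np.float64(1.1), np.float64(1.1)]
amber_bottle_mid scene [(0.6, [291.0, 345.0])]
sample_jar_mid scene [(0.72, [158.0, 323.0])]
sample_jar_mid top [(0.72, [306.0, 210.0]), (0.72, [255.0, 408.0])]
    [0.3715 0.146  0.0311] [np.float64(3.8), np.float64(3.8)]
```

View pics/scene0.png

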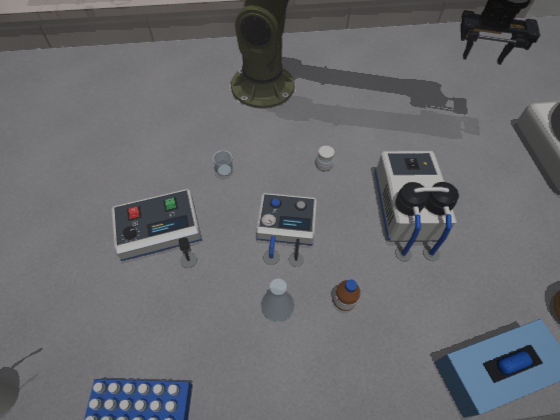

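View pics/top0.png

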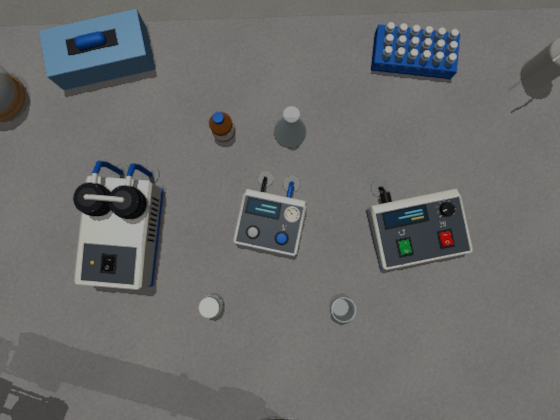

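The scene shows the console (rockers red at 134,213 and green at 171,203), the controller (blue button at 276,202) and the pump (rocker at 413,163). In the top view green is at (405,246), red at (446,239), blue at (282,239), grey at (253,232) and the pump rocker at (108,263). Some network hits were mislabelled, so I'll refine using colour.

```bash
cat >> h.py <<'E'
def blob(im,kind,seed=None,rad=25):
    hsv=cv2.cvtColor(im['frame'],cv2.COLOR_RGB2HSV).astype(int);H,S,V=hsv[...,0],hsv[...,1],hsv[...,2]
    m={'g':(H>45)&(H<80)&(S>120)&(V>50),'r':((H<8)|(H>172))&(S>150)&(V>80),'b':(H>100)&(H<125)&(S>130)&(V>40)}[kind]
    if seed is not None:
        yy,xx=np.mgrid[:420,:560]; m&=(yy-seed[0])**2+(xx-seed[1])**2<rad**2
    n,l,st,c=cv2.connectedComponentsWithStats(m.astype(np.uint8)); i=1+np.argmax(st[1:,4])
    return np.array([c[i][1]/420,c[i][0]/560]),st[i]
E
python3 - <<'E'
from h import *
s,t=imaging.get_image('scene'),imaging.get_image('top')
P={}
for k,a,b,n in[('g',(203,171),(246,405),'green'),('r',(213,134),(239,446),'red'),('b',(202,276),(239,282),'blue')]:
    (p,s1),(q,s2)=blob(s,k,a,14),blob(t,k,b,14)
    P[n],e=tri([ray(s,p),ray(t,q)]); print(n,np.round(P[n],4),e,s1,s2,p*[420,560],q*[420,560])
for n,a,b in[('grey',(205,301),(232,253)),('pump',(163,413),(263,108)),('amber',(286,351),(118,219))]:
    x,e=tri([ray(s,(a[0]/420,a[1]/560)),ray(t,(b[0]/420,b[1]/560))]);P[n]=x; print(n,np.round(x,4),e)
d=P['green']-P['red'];print('console yaw',np.degrees(np.arctan2(-d[0],d[1])))
d=P['grey']-P['blue'];print('controller yaw',np.degrees(np.arctan2(-d[0],d[1])))
st=ctrl.get_state();print(R.from_rotvec(st['tool_rot']).as_matrix().round(3))
f=t['frame']; g=lambda r,c:cv2.resize(f[r-45:r+45,c-60:c+60],(400,300),interpolation=cv2.INTER_CUBIC)
cv2.imwrite('pics/crops.png',cv2.cvtColor(np.vstack([np.hstack([g(240,420),g(235,268)]),np.hstack([g(255,110),cv2.resize(s['frame'][120:210,370:490],(400,300))])]),cv2.COLOR_RGB2BGR))
E
```

```text
green [ 0.4987 -0.2994  0.0504] [np.float64(0.3), np.float64(0.3)] [165 199  11  11  60] [398 239  14  16 152] [204.25 170.2 ] [246.34210526 404.48684211]
red [ 0.5152 -0.3935  0.0521] [np.float64(0.4), np.float64(0.4)] [129 207  10  12  76] [439 231  15  15 145] [212.64473684 133.75      ] [238.07586207 445.75862069]
blue [ 0.5247 -0.0186  0.0505] [np.float64(0.3), np.float64(0.3)] [271 199   9   7  53] [276 233  11  11  98] [201.9245283  275.28301887] [238.04081633 281.04081633]
grey [0.5407 0.0475 0.0477] [np.float64(1.4), np.float64(1.4)]
pump [0.4769 0.3629 0.1024] [np.float64(1.8), np.float64(1.8)]
amber [0.7992 0.1176 0.0945] [np.float64(1.8), np.float64(1.8)]
console yaw 9.914220628250657
controller yaw -13.61883618869165
[[-0.941  0.337  0.   ]
 [ 0.337  0.941  0.   ]
 [ 0.     0.    -1.   ]]
```

View pics/crops.png

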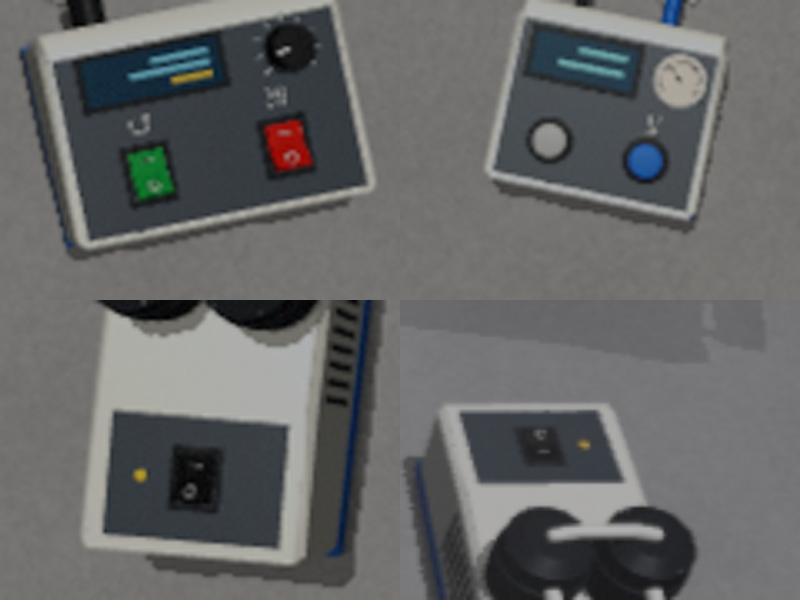

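The crops confirm the positions. The ring-marked half of every rocker faces the robot, and the yaws are about +10° for the console, −14° for the controller and −5° for the pump. I'll go to hover over the pump first, on the way, for a close wrist look.

```bash
python3 -m jog '[[[-3.1,-1.5,0,0,0,0,0],[-3.1,-1.5,0,0,0,0,0],[-3.1,-1.5,0,0,0,0,0],[-3.1,-1.5,0,0,0,0,0],[-3.1,-1.5,0,0,0,0,0],[-3.1,-1.5,0,0,0,0,0],[-3.1,-1.5,0,0,0,0,0],[-3.1,-1.5,0,0,0,0,0],[-3.1,-1.5,0,0,0,0,0],[-3.1,-1.5,0,0,0,0,0],[0,0,0,0,0,-7.5,0],[0,0,0,0,0,-7.5,0]]]'
cat > look.py <<'E'
from h import *
import sys
im=imaging.get_image('wrist');save(im,sys.argv[1])
s=ctrl.get_state();print(s['time'],s['position'].round(4),R.from_rotvec(s['tool_rot']).as_matrix().round(3).tolist(),s['grip_width'],np.round(s['ft_force'],2))
for n in sys.argv[2:]:
    for q in finder.spot_point(n,'wrist')[:2]:
        o,d=ray(im,q['point']); print(n,round(q['conf'],2),(np.array(q['point'])*[420,560]).round(1),{z:(o+d*(z-o[2])/d[2])[:2].round(4).tolist() for z in(.05,.055,.06,.1,.105)})
E
python3 look.py w1.png pump_switch_off_pad pump
```

```text
time: 3.4
position: [0.4616, 0.3648, 0.2447]
tool_rot: [0.126, 3.139, 0.0]
ft_force: [-0.5, 1.8, 0.1]
grip_width: 0.031
3.45 [0.461  0.3656 0.2447] [[-0.997, 0.073, 0.0], [0.073, 0.997, 0.0], [-0.0, 0.0, -1.0]] 0.017434045954226665 [0.72 0.19 0.38]
pump_switch_off_pad 0.84 [206.  284.2] {0.05: [0.4819, 0.3594], 0.055: [0.4804, 0.3596], 0.06: [0.4788, 0.3598], 0.1: [0.4664, 0.3612], 0.105: [0.4649, 0.3614]}
pump 0.63 [242.2 287.4] {0.05: [0.5239, 0.3595], 0.055: [0.5217, 0.3596], 0.06: [0.5195, 0.3598], 0.1: [0.5021, 0.3613], 0.105: [0.4999, 0.3614]}
```

View pics/w1.png

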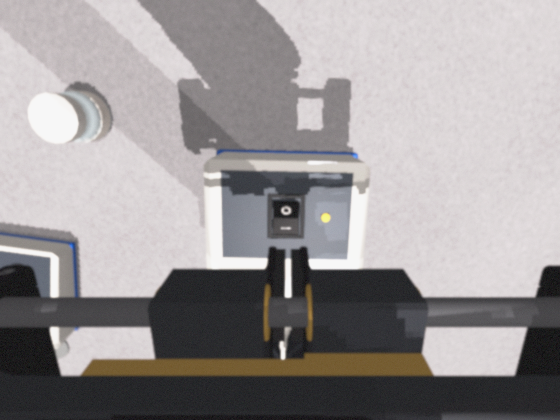

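The wrist view shows the pump rocker at about (286,215), with its ring half on the near side. The pad estimate (0.465, 0.361) agrees with the two-view value of (0.464, 0.361, 0.110). Next is the controller view.

```bash
python3 -m jog '[[[-0.9,-3.8,0,0,0,0,0],[-0.9,-3.8,0,0,0,0,0],[-0.9,-3.8,0,0,0,0,0],[-0.9,-3.8,0,0,0,0,0],[-0.9,-3.8,0,0,0,0,0],[-0.9,-3.8,0,0,0,0,0],[-0.9,-3.8,0,0,0,0,0],[-0.9,-3.8,0,0,0,0,0],[-0.9,-3.8,0,0,0,0,0],[-0.9,-3.8,0,0,0,0,0],[0,0,0,0,0,4.7,0],[0,0,0,0,0,4.7,0]]]' 
python3 look.py w2.png vent_button_top set_button_top
python3 - <<'E'
from h import *
im=imaging.get_image('wrist'); p,s=blob(im,'b',(215,280),60);o,d=ray(im,p);print(p*[420,560],s,[(o+d*(z-o[2])/d[2]).round(4) for z in(.05,.055,.06)])
E
```

```text
time: 4.75
position: [0.5191, -0.0213, 0.2447]
tool_rot: [0.4, 3.116, 0.0]
ft_force: [0.4, 0.5, -0.4]
grip_width: 0.004
4.8 [ 0.519  -0.0203  0.2447] [[-0.967, 0.254, 0.0], [0.254, 0.967, 0.0], [-0.0, 0.0, -1.0]] 0.002587449710779348 [-0.02 -0.42 -0.42]
vent_button_top 0.9 [191.7 291.8] {0.05: [0.525, -0.0183], 0.055: [0.5237, -0.018], 0.06: [0.5224, -0.0177], 0.1: [0.512, -0.0156], 0.105: [0.5107, -0.0153]}
set_button_top 0.61 [195.1 360.7] {0.05: [0.5469, 0.051], 0.055: [0.5452, 0.0502], 0.06: [0.5436, 0.0495], 0.1: [0.5306, 0.0434], 0.105: [0.529, 0.0426]}
[193.08037825 289.8108747 ] [279 182  23  23 423] [array([ 0.5257, -0.0189,  0.05  ]), array([ 0.5244, -0.0186,  0.055 ]), array([ 0.5231, -0.0183,  0.06  ])]
```

Vent button: (0.524, −0.018, ~0.055), all three estimates within 1–2 mm. On to the console.

```bash
python3 -m jog '[[[-0.5,-3.5,0,0,0,0,0],[-0.5,-3.5,0,0,0,0,0],[-0.5,-3.5,0,0,0,0,0],[-0.5,-3.5,0,0,0,0,0],[-0.5,-3.5,0,0,0,0,0],[-0.5,-3.5,0,0,0,0,0],[-0.5,-3.5,0,0,0,0,0],[-0.5,-3.5,0,0,0,0,0],[0,0,0,0,0,-8.2,0],[0,0,0,0,0,-8.2,0],[0,0,0,0,0,-8.2,0]]]' 
python3 look.py w3.png rotation_switch_off_pad heating_switch_off_pad
python3 - <<'E'
from h import *
im=imaging.get_image('wrist')
for k in'gr':
    p,s=blob(im,k);o,d=ray(im,p);print(p*[420,560],s,[(o+d*(z-o[2])/d[2]).round(4) for z in(.05,.055)])
E
```

```text
time: 6.05
position: [0.4897, -0.301, 0.2444]
tool_rot: [0.298, -3.127, -0.0]
ft_force: [0.8, 0.5, -0.1]
grip_width: 0.006
6.1 [ 0.4899 -0.3008  0.2445] [[-0.981, -0.194, -0.0], [-0.194, 0.981, 0.0], [0.0, 0.0, -1.0]] 0.005619777420420877 [-0.28 -0.02 -0.06]
rotation_switch_off_pad 0.83 [188.5 290.5] {0.05: [0.4904, -0.298], 0.055: [0.4891, -0.2983], 0.06: [0.4879, -0.2985], 0.1: [0.478, -0.3008], 0.105: [0.4768, -0.3011]}
heating_switch_off_pad 0.96 [183.2 193.6] {0.05: [0.5039, -0.3981], 0.055: [0.5025, -0.3969], 0.06: [0.501, -0.3957], 0.1: [0.4895, -0.386], 0.105: [0.4881, -0.3847]}
[196.05776173 287.62815884] [276 182  24  30 554] [array([ 0.4992, -0.2992,  0.05  ]), array([ 0.4978, -0.2995,  0.055 ])]
[196.13731826 195.47495961] [182 181  27  31 619] [array([ 0.5168, -0.3947,  0.05  ]), array([ 0.5152, -0.3935,  0.055 ])]
```

View pics/w3.png

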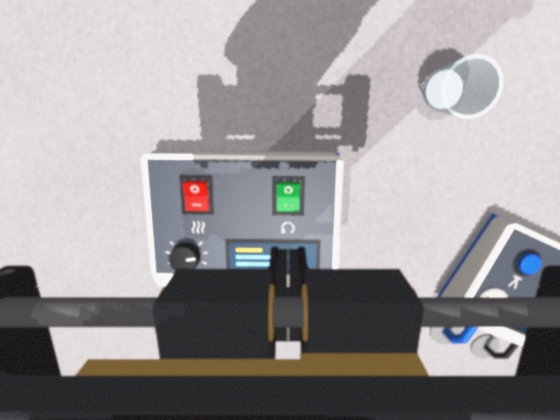

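The wrist view shows the green rocker at (288,197) with its near edge at row 182, the red one at (196,197) and the tool aligned. The green pad is about (0.486, −0.301). Descending.

```bash
python3 -m jog '[[[0.4,0,3,0,0,0,0],[0,0,4,0,0,0,0],[0,0,4,0,0,0,0],[0,0,3,0,0,0,0],[0,0,1.5,0,0,0,0],[0,0,0,0,0,0,0],[0,0,0,0,0,0,0]]]'; python3 -m jog '[[[0,0,0.2,0,0,0,0],[0,0,0.2,0,0,0,0],[0,0,0.2,0,0,0,0],[0,0,0,0,0,0,0]]]'
```

```text
time: 6.95
position: [0.4865, -0.3023, 0.0908]
tool_rot: [-0.286, 3.127, -0.002]
ft_force: [0.0, 0.4, 0.4]
grip_width: 0.01
time: 7.35
position: [0.4857, -0.3018, 0.0837]
tool_rot: [-0.287, 3.128, 0.0]
ft_force: [-0.2, 0.2, 0.1]
grip_width: 0.006
```

```bash
for i in 1; do python3 -m jog '[[[0,0,0.2,0,0,0,0],[0,0,0,0,0,0,0]]]'; done; python3 -m jog '[[[0,0,0.2,0,0,0,0],[0,0,0,0,0,0,0]]]';python3 -m jog '[[[0,0,0.2,0,0,0,0],[0,0,0,0,0,0,0]]]'
```

```text
time: 7.55
position: [0.4856, -0.3018, 0.0813]
tool_rot: [0.288, -3.128, -0.0]
ft_force: [0.4, 0.2, -0.3]
grip_width: 0.003
time: 7.75
position: [0.4856, -0.3021, 0.0797]
tool_rot: [0.287, -3.128, -0.0]
ft_force: [-1.2, 1.0, 4.4]
grip_width: 0.003
time: 7.95
position: [0.4854, -0.302, 0.0773]
tool_rot: [0.287, -3.128, -0.0]
ft_force: [-0.3, 0.1, -0.6]
grip_width: 0.003
```

The force rose to 4.4 N and then dropped, which looks like the snap. I'll go a little deeper to confirm, then retreat and look.

```bash
python3 -m jog '[[[0,0,0.15,0,0,0,0],[0,0,0,0,0,0,0]]]'; python3 -m jog '[[[0,0,-2,0,0,0,0],[0,0,-4,0,0,0,0],[0,0,-5,0,0,0,0],[0,0,-4.9,0,0,0,0],[0,0,0,0,0,0,0],[0,0,0,0,0,0,0]]]'
python3 look.py w4.png rotation_switch_off_pad heating_switch_off_pad
python3 - <<'E'
import cv2,numpy as np
a,b=[cv2.resize(cv2.imread('pics/'+n)[140:290,130:360],(398,260),interpolation=cv2.INTER_CUBIC) for n in('w3.png','w4.png')]
cv2.imwrite('pics/cmp.png',np.hstack([a,b]))
E
```

```text
time: 8.15
position: [0.4858, -0.3016, 0.0757]
tool_rot: [-0.288, 3.128, 0.0]
ft_force: [-0.4, 0.4, 0.4]
grip_width: 0.003
time: 8.75
position: [0.4865, -0.3021, 0.2363]
tool_rot: [-0.288, 3.125, -0.001]
ft_force: [0.3, 0.3, -0.3]
grip_width: 0.003
8.8 [ 0.4856 -0.3015  0.2346] [[-0.983, -0.183, 0.0], [-0.183, 0.983, 0.001], [-0.0, 0.001, -1.0]] 0.0038751837218491086 [-0.35 -0.6  -0.39]
rotation_switch_off_pad 0.69 [187.7 289.8] {0.05: [0.4851, -0.3005], 0.055: [0.4838, -0.3008], 0.06: [0.4826, -0.301], 0.1: [0.4726, -0.3031], 0.105: [0.4713, -0.3034]}
```

View pics/cmp.png

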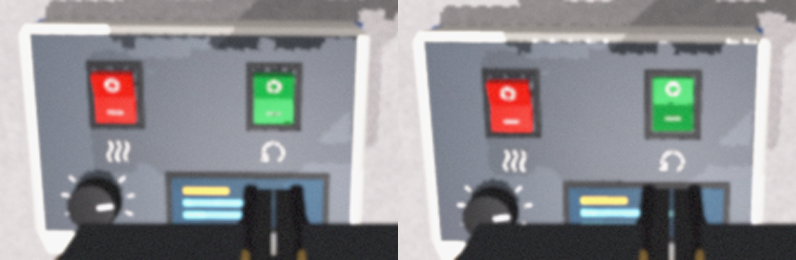

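The green rocker's shading has reversed (near half in), and red and the knob are unchanged, so rotation is off. Now to the vent button.

```bash
python3 -m jog '[[[-1.28,3.88,0,0,0,0,0],[-1.28,3.88,0,0,0,0,0],[-1.28,3.88,0,0,0,0,0],[-1.28,3.88,0,0,0,0,0],[-1.28,3.88,0,0,0,0,0],[-1.28,3.88,0,0,0,0,0],[-1.28,3.88,0,0,0,0,0],[0,0,0,0,0,8,0],[0,0,0,0,0,8,0],[0,0,0,0,0,8,0],[0,0,0,0,0,0,0]]]'; python3 look.py w5.png vent_button_top
```

```text
time: 10.0
position: [0.5234, -0.0183, 0.2334]
tool_rot: [-0.369, -3.117, 0.001]
ft_force: [-0.5, -0.2, -0.3]
grip_width: 0.003
10.05 [ 0.5236 -0.0184  0.2336] [[-0.973, 0.23, -0.003], [0.23, 0.973, -0.0], [0.002, -0.001, -1.0]] 0.0043094969972975 [0.29 0.33 1.28]
vent_button_top 0.98 [192.5 288.2] {0.05: [0.5256, -0.0185], 0.055: [0.5243, -0.0182], 0.06: [0.523, -0.0179], 0.1: [0.5127, -0.0155], 0.105: [0.5115, -0.0151]}
```

```bash
python3 -m jog '[[[0,0,3,0,0,0,0],[0,0,4,0,0,0,0],[0,0,4,0,0,0,0],[0,0,3,0,0,0,0],[0,0,1,0,0,0,0],[0,0,0,0,0,0,0],[0,0,0,0,0,0,0]]]'; python3 -m jog '[[[0,0,0.2,0,0,0,0],[0,0,0.2,0,0,0,0],[0,0,0,0,0,0,0],[0,0,0,0,0,0,0]]]';  python3 -m jog '[[[0,0,0.2,0,0,0,0],[0,0,0,0,0,0,0]]]'
```

```text
time: 10.8
position: [0.5253, -0.0186, 0.0863]
tool_rot: [0.368, 3.118, 0.001]
ft_force: [0.1, -0.7, -0.6]
grip_width: 0.002
time: 11.2
position: [0.5245, -0.0184, 0.0815]
tool_rot: [0.369, 3.119, 0.001]
ft_force: [-0.0, 0.3, 0.0]
grip_width: 0.01
time: 11.4
position: [0.5241, -0.0185, 0.0789]
tool_rot: [-0.369, -3.12, -0.0]
ft_force: [0.4, -0.0, -0.6]
grip_width: 0.006
```

```bash
python3 -m jog '[[[0,0,0.2,0,0,0,0],[0,0,0,0,0,0,0]]]'; python3 -m jog '[[[0,0,0.2,0,0,0,0],[0,0,0,0,0,0,0]]]';  python3 -m jog '[[[0,0,0.2,0,0,0,0],[0,0,0,0,0,0,0]]]'
```

```text
time: 11.6
position: [0.5245, -0.0185, 0.0771]
tool_rot: [0.369, 3.119, 0.0]
ft_force: [-0.6, 0.1, 0.9]
grip_width: 0.008
time: 11.8
position: [0.5246, -0.0185, 0.0752]
tool_rot: [0.369, 3.119, 0.0]
ft_force: [-0.4, -0.3, 2.6]
grip_width: 0.003
time: 12.0
position: [0.5248, -0.0185, 0.0733]
tool_rot: [0.369, 3.119, 0.0]
ft_force: [0.6, 0.2, 4.2]
grip_width: 0.007
```

```bash
python3 -m jog '[[[0,0,0.1,0,0,0,0],[0,0,0,0,0,0,0],[0,0,0,0,0,0,0],[0,0,0,0,0,0,0],[0,0,0,0,0,0,0],[0,0,0,0,0,0,0],[0,0,0,0,0,0,0],[0,0,0,0,0,0,0],[0,0,0,0,0,0,0],[0,0,0,0,0,0,0],[0,0,0,0,0,0,0],[0,0,0,0,0,0,0]]]';python3 -m jog '[[[0,0,0,0,0,0,0],[0,0,0,0,0,0,0],[0,0,0,0,0,0,0],[0,0,0,0,0,0,0],[0,0,0,0,0,0,0],[0,0,0,0,0,0,0],[0,0,0,0,0,0,0],[0,0,0,0,0,0,0],[0,0,0,0,0,0,0],[0,0,0,0,0,0,0],[0,0,0,0,0,0,0],[0,0,0,0,0,0,0]]]';python3 -m jog '[[[0,0,0,0,0,0,0],[0,0,0,0,0,0,0],[0,0,0,0,0,0,0],[0,0,0,0,0,0,0],[0,0,0,0,0,0,0],[0,0,0,0,0,0,0],[0,0,0,0,0,0,0],[0,0,0,0,0,0,0],[0,0,0,0,0,0,0],[0,0,0,0,0,0,0]]]'
```

```text
time: 13.2
position: [0.5244, -0.0185, 0.0721]
tool_rot: [0.369, 3.119, 0.0]
ft_force: [3.3, -0.9, 3.6]
grip_width: 0.002
time: 14.4
position: [0.5243, -0.0185, 0.0721]
tool_rot: [0.369, 3.12, 0.0]
ft_force: [4.0, -1.0, 4.9]
grip_width: 0.003
time: 15.4
position: [0.5242, -0.0185, 0.0721]
tool_rot: [-0.369, -3.12, -0.0]
ft_force: [3.3, -0.8, 4.5]
grip_width: 0.007
```

Held for over 3 s at about 4.5 N. Releasing, then to the pump.

```bash
python3 -m jog '[[[0,0,-2,0,0,0,0],[0,0,-4,0,0,0,0],[0,0,-5,0,0,0,0],[0,0,-5,0,0,0,0],[0,0,-1,0,0,0,0],[0,0,0,0,0,0,0]]]'; python3 look.py w6.png vent_button_top; python3 -m jog '[[[1.45,3.56,0,0,0,0,0],[1.45,3.56,0,0,0,0,0],[1.45,3.56,0,0,0,0,0],[1.45,3.56,0,0,0,0,0],[1.45,3.56,0,0,0,0,0],[1.45,3.56,0,0,0,0,0],[1.45,3.56,0,0,0,0,0],[1.45,3.56,0,0,0,0,0],[1.45,3.56,0,0,0,0,0],[1.45,3.56,0,0,0,0,0],[0,0,0,0,0,-4.5,0],[0,0,0,0,0,-4.5,0]]]'; python3 look.py w7.png pump_switch_off_pad
```

```text
time: 16.0
position: [0.5237, -0.0183, 0.2426]
tool_rot: [-0.369, -3.119, -0.001]
ft_force: [-0.5, -0.9, -0.8]
grip_width: 0.01
16.05 [ 0.5228 -0.0183  0.2406] [[-0.972, 0.233, -0.004], [0.233, 0.972, 0.0], [0.003, -0.001, -1.0]] 0.005228615152863606 [ 0.7  -0.01 -0.06]
vent_button_top 0.73 [190.  290.3] {0.05: [0.5266, -0.0161], 0.055: [0.5253, -0.0159], 0.06: [0.5241, -0.0156], 0.1: [0.5139, -0.0135], 0.105: [0.5127, -0.0133]}
time: 17.3
position: [0.4638, 0.3621, 0.2379]
tool_rot: [-0.113, -3.134, 0.008]
ft_force: [0.4, -1.2, 0.3]
grip_width: 0.003
17.35 [0.4644 0.3611 0.238 ] [[-0.997, 0.071, -0.006], [0.071, 0.997, -0.005], [0.005, -0.005, -1.0]] -0.000787770040600233 [-0.22 -0.86  0.01]
pump_switch_off_pad 0.88 [208.  287.5] {0.05: [0.4832, 0.3594], 0.055: [0.4816, 0.3595], 0.06: [0.4801, 0.3597], 0.1: [0.4676, 0.3608], 0.105: [0.4661, 0.361]}
```

```bash
python3 -m jog '[[[0,0,3,0,0,0,0],[0,0,3,0,0,0,0],[0,0,2.5,0,0,0,0],[0,0,1.3,0,0,0,0],[0,0,0,0,0,0,0],[0,0,0,0,0,0,0]]]'; python3 -m jog '[[[0,0,0.2,0,0,0,0],[0,0,0.2,0,0,0,0],[0,0,0.1,0,0,0,0],[0,0,0,0,0,0,0]]]';  python3 -m jog '[[[0,0,0.2,0,0,0,0],[0,0,0,0,0,0,0]]]'; python3 -m jog '[[[0,0,0.2,0,0,0,0],[0,0,0,0,0,0,0]]]'
```

```text
time: 18.0
position: [0.4665, 0.3614, 0.1443]
tool_rot: [-0.125, -3.139, 0.0]
ft_force: [1.2, -0.1, 1.2]
grip_width: 0.004
time: 18.4
position: [0.4664, 0.3616, 0.1394]
tool_rot: [0.123, 3.139, 0.001]
ft_force: [0.2, 0.4, -0.0]
grip_width: 0.007
time: 18.6
position: [0.4662, 0.3615, 0.1369]
tool_rot: [-0.123, -3.139, 0.0]
ft_force: [-0.4, -1.0, -0.3]
grip_width: 0.003
time: 18.8
position: [0.4662, 0.3614, 0.1348]
tool_rot: [-0.123, -3.139, 0.0]
ft_force: [0.5, -0.4, -0.1]
grip_width: 0.003
```

```bash
python3 -m jog '[[[0.1,0,0.2,0,0,0,0],[0,0,0.2,0,0,0,0],[0,0,0,0,0,0,0]]]';for i in 1; do :; done; python3 -m jog '[[[0,0,0.2,0,0,0,0],[0,0,0,0,0,0,0]]]'; python3 -m jog '[[[0,0,0.1,0,0,0,0],[0,0,0,0,0,0,0]]]'
```

```text
time: 19.1
position: [0.4653, 0.3617, 0.1311]
tool_rot: [0.123, 3.139, 0.0]
ft_force: [-0.5, 0.4, 0.8]
grip_width: 0.005
time: 19.3
position: [0.4644, 0.3618, 0.1291]
tool_rot: [-0.122, -3.138, 0.0]
ft_force: [-2.2, 0.2, 2.2]
grip_width: 0.004
time: 19.5
position: [0.4657, 0.3615, 0.1278]
tool_rot: [0.123, 3.138, -0.0]
ft_force: [0.2, 0.6, -0.1]
grip_width: 0.009
```

It snapped (2.2 N, then 0). I'll go a bit deeper, then retreat and check.

```bash
python3 -m jog '[[[0,0,0.15,0,0,0,0],[0,0,0,0,0,0,0]]]'; python3 -m jog '[[[0,0,-2,0,0,0,0],[0,0,-4,0,0,0,0],[0,0,-4.5,0,0,0,0],[0,0,-1,0,0,0,0],[0,0,0,0,0,0,0],[0,0,0,0,0,0,0]]]'; python3 look.py w8.png pump_switch_off_pad
python3 - <<'E'
from h import *
t=imaging.get_image('top');s=imaging.get_image('scene');save(t,'top9.png')
I=lambda n:cv2.imread('pics/'+n)
a,b=[cv2.resize(I(n)[170:260,230:350],(400,300),interpolation=cv2.INTER_CUBIC) for n in('w7.png','w8.png')]
f=I('top9.png');c=cv2.resize(f[60:340,150:490],(400,300));d=cv2.resize(f[195:285,360:480],(400,300),interpolation=cv2.INTER_CUBIC)
cv2.imwrite('pics/end.png',np.vstack([np.hstack([a,b]),np.hstack([c,d])]))
E
```

```text
time: 19.7
position: [0.4661, 0.3615, 0.1269]
tool_rot: [0.124, 3.138, 0.001]
ft_force: [-0.3, -0.3, 2.4]
grip_width: 0.003
time: 20.3
position: [0.4649, 0.3612, 0.2402]
tool_rot: [-0.123, -3.138, 0.002]
ft_force: [0.2, 0.1, 0.0]
grip_width: 0.009
20.35 [0.4646 0.361  0.2395] [[-0.997, 0.078, -0.002], [0.078, 0.997, -0.002], [0.002, -0.002, -1.0]] 0.008981993576840886 [0.86 0.26 0.1 ]
pump_switch_off_pad 0.66 [198.3 287.7] {0.05: [0.4754, 0.36], 0.055: [0.474, 0.3601], 0.06: [0.4725, 0.3602], 0.1: [0.4612, 0.3612], 0.105: [0.4598, 0.3613]}
```

View pics/end.png

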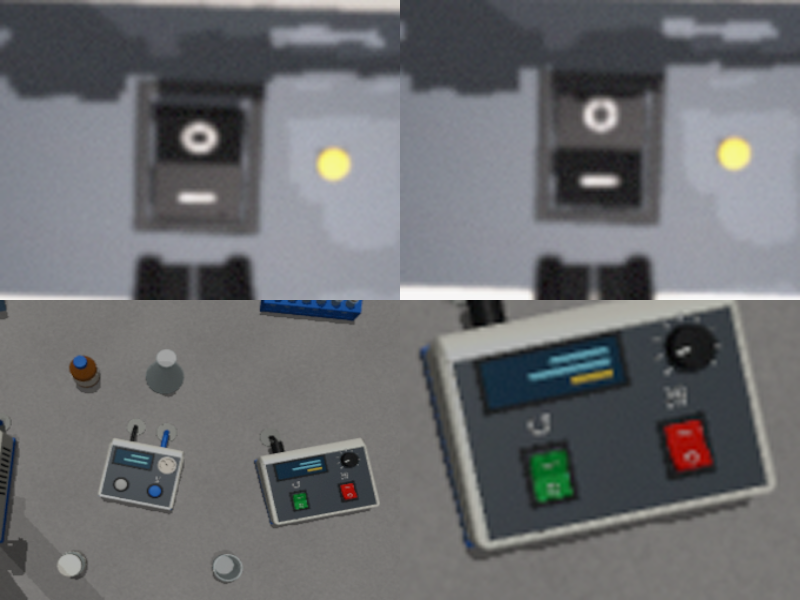

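The pump rocker's shading has reversed, green is off, red is still on, the knob is unchanged and the glassware is standing. The arm is clear, so I'm handing in.

```bash
python3 -c "from bench import close_job; print(close_job())"
```

```text
the job is handed in; nothing more can be done
None
```

The job is done and handed in at about 20 s of the 61 s limit, in the order asked:

1. **Rotation off:** I pressed the green rocker. The force peaked at 4.4 N, then dropped as it snapped over.
2. **Vent:** I held the blue button near fully down for over 3 s at about 4–5 N, with 3–4 N of sideways force, then let it go.
3. **Pump off:** I pressed the pump's black rocker. The highest reading was about 2.4 N, and it snapped over too.

In the last pictures, the ring-marked halves of the green and pump rockers are in. The red heating rocker is still on, the knob mark is unchanged, and the glassware stands where it was. The arm is clear at 0.24 m.

- **Vent not seen directly:** I judged the button's travel (5–6 mm) and the venting only from force and height. I did not check the grey key separately; it is 68 mm from where I pressed.
- **Early network hits:** some points in the first pictures were mislabelled. I replaced them with colour measurements and close wrist-camera views, which agreed to about 5 mm for the green rocker and 1–3 mm elsewhere.

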